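# Clamp the sample pot and twist off a cap of unknown hand

## Robot

A 6-joint arm with a two-finger parallel gripper is mounted at the origin on a cart in front of the work surface, level with it; the furniture and walls round the work are solid. World frame = base frame: x ahead of the robot, y to its left, z up, the work surface at z = 0. Lengths are in m, angles in rad, forces in N, time in s.
With the tool pointing down it reaches from about 0.25 to 0.725 m from the base axis. Payload 4 kg.
Tool frame: the origin (TCP) lies midway between the tips of the shut fingers; the grasp point (between the pads) lies 19 mm behind it; z points along the fingers, y is the line along which they close (so a half turn about z gives the same grasp; the last joint's range is limited). The gripper opens to 85 mm and grips with 20 to 120 N. Pads are 22 mm wide; open, the fingers measure 114 mm over their backs; the gripper's body (76 mm by 85 mm) begins 54 mm behind the grasp point. The pads swing forward as they close: fully open they stand 13 mm farther back than shut.
Start: joints at [-1.159, 0.241, 0.005, 1.335, 0, 1.571], TCP at [0.2, -0.458, 0.231] pointing down, gripper open.
Joint ranges: [-2.72, 2.72], [-1.05, 1.87], [-1.09, 1.28], [-1.99, 2.15], [-1.42, 1.44], [-3.14, 3.14]. Speed limits (rad/s): [2.79, 2.79, 3.14, 3.14, 3.14, 3.14].

## Interface

Orientations are given as a 3x3 rotation matrix whose columns are the frame's x, y, z axes.
In Python, from station import telemetry, optics, manip gives the robot as it stands.
- The arm moves only by the tool play_rows, never from a script. Its argument "increments" is a list of rows, each an object of numbers: "x", "y", "z": the shift along the tool's x, y, z in cm; "rx", "ry", "rz": the turn, a rotation vector about the tool's x, y, z in degrees; "claw": the opening, from 0 (shut) to 1 (fully open). In form: [{"x": .., "y": .., "z": .., "rx": .., "ry": .., "rz": .., "claw": ..}, ...]. A call has 1 to 20 rows; each row shifts and turns the commanded pose from where the row before left it, along the tool's axes as they then stand; what a row does not reach is not made up. A row lasts 1/8 s, in which the tool goes at most 62.5 mm and 10.7 degrees, less where a joint would pass 70% of its speed; a pose out of reach is approached as far as the arm can. A call is refused whole if a number of a shift passes 6.25 or a number of a turn 10.7, either way. A call with a gripper value outside its range is refused whole. The fingers move at their own pace and stop on an object; "grip_force" is the grip in N (left out, the last holds). Time passes only in rows, so rows that do not move let the fingers close. It gives the time, the measured TCP pose, the force, the opening and the grip force at its end, in the units of the state.
- telemetry.get_state(): the state, without advancing time (a new reading comes with each control period).
- optics.capture(name): name is "scene" or "top" or "wrist"; returns the picture (480x640x3 uint8, blue, green, red); there is no depth.
- optics.calibration(name): a dict with "camera_matrix" (3x3 intrinsics, pixels), "rvec" (rotation vector, rad) and "tvec" (3), from world to camera coordinates, as OpenCV has them. Camera axes: x right, y down, z forward; pixel columns grow to the right and rows downward; lengths in m; the calibration is good to about 2 mm. A picture is of the moment at which its call begins: read the wrist's pose just before it. calibration takes no time and is no camera call; for the wrist camera it gives the pose at the moment of the call.
- manip.close_job(): hands the job in; it is judged then, once.
The state is a dict: "time": time; "q": joint angles; "joint_velocities": joint speeds; "effort": joint torques, N m; "tool_pos": TCP position; "eef_rot": TCP orientation; "wrist_force": force on the tool from outside, world axes, zero at the start; "wrist_torque": the same for the moment, N m; "finger_gap": finger opening in m; "grip_force": force on a finger pad.
Only numpy, scipy, OpenCV 4.12 (cv2) and the standard library are available. Lean on these libraries where they do the work, as an engineer would, in place of code of your own. Each camera call takes 0.05 s, during which the arm holds its last target. There are 200 camera calls.

## Task

Press the red-plated hold-down clamp fully down onto the foot of the fixed steel sample pot, then take off the pot's blue twist cap. Nobody knows whether this cap opens clockwise or anticlockwise: try it one way and, if it is blocked, the other way, about a fifth of a turn, until it lifts off. Finish while still holding the cap in the gripper, still and level, straight above the pot with its underside at least 5 cm clear of the mouth; leave the clamp down and do not disturb the other things on the bench.

Things in the scene. Friction and masses are not known exactly. Their poses are not given: they have to be found in the camera images.
- station: Aluminium base plate 120 x 285 x 6 mm screwed to the bench, carrying a steel sample pot (body 62 mm across, foot flange 94 mm across with its top 16 mm above the bench, conical shoulder from 58 to 70 mm up, then a 24 mm thick neck). Fixed. Origin on the bench on the pot's axis; z up; the clamp lies on its +y side, the plate reaches from y = -60 to +225 mm.
- pot_mouth (a point): Centre of the top of the pot's neck, 107 mm above the bench, inside the cap. Fixed. Two ledges on the neck hold two lugs inside the cap. In the wrong direction the cap meets a solid stop after about 10 degrees; in the right one it turns easily and can be lifted once turned 50 to 105 degrees (best 75), where a second stop follows. Which is right is hidden and changes from start to start.
- cap: The blue ribbed twist cap, 50 mm across, 26 mm high, about 60 g, loose. Origin at the centre of its lower rim, z up along its axis; a white line on its top points to its +x. On the pot its lower rim is 86 mm and its top 112 mm above the bench, with 16 mm of free height between rim and shoulder. About 2 mm of play each way.
- cap_center (a point): Centre of the cap, half-way up (13 mm above its lower rim); axes as the cap's. Turning does not raise the cap; until it is free, pulling does not take it off.
- clamp (a joint): Angle of the hold-down clamp in rad: 0 is fully down with its rubber foot on the pot's flange, larger is raised (at most 1.1). Steel bar 18 mm wide, 10 mm thick, 160 mm long, hinged about the station's x axis at its outer end; a stiff pivot (about 3 N at the plate) leaves it where it is put. A solid stop at 0.
- clamp_plate (a point): Centre of the upper face of the red thumb plate (40 x 34 mm) on the clamp bar: 94 mm from the pivot along the bar towards the pot and 13 mm above the bar's middle line. With the clamp down it lies 100 mm from the pot's axis and 43 mm above the bench. z is normal to the plate.
- clamp_pivot (a point): The clamp's pivot, 194 mm from the pot's axis on the station's +y side, 30 mm above the bench.
- beaker: Low glass beaker 73 mm wide, 87 mm high, standing; leave alone. Origin at the centre of its underside.
- sample_jar: Brown sample jar with a red lid, 54 mm wide, 70 mm high; leave alone. Origin at the centre of its underside.
- weight: Brass check weight 35 mm wide, 39 mm high; leave alone. Origin at the centre of its underside.
- tape_roll: Roll of brown tape 68 mm wide, 24 mm high; leave alone. Origin at the centre of its underside.

How it is judged:
By the outcome, as a careful person would: the job done as asked, in the order asked, and still so for the second after the job is handed in, while the arm keeps its last pose, push and grip.
It also fails if it takes over 48 s, if anything falls off the work surface, if the arm or the gripper's body presses on something with over 40 N, if the wrist force passes 120 N, or if a joint passes its speed limit or range.

## Working session

There is one attempt and no reset: what is moved stays moved. The work goes in short steps, Python scripts to look and compute and a tool call to move; the robot and the scene stay as the last step left them, time stands still between calls to the robot, and variables do not carry over. Pictures are saved under pics/ and viewed, at most 10 in all, crops included, and the job is handed in when it is done.

Besides the shell and the picture viewer there is one more tool, called after "Request:" as a command line: name --argument value ..., lists and objects as JSON in quotes. play_rows: Moves the arm, as the interface text tells. Its arguments: {"type":"object","properties":{"increments":{"type":"array"},"grip_force":{"type":"number"}},"required":["increments"]}

```bash
mkdir -p pics; ls
python3 - <<'E'
from station import telemetry, optics, manip
import cv2,numpy as np
s=telemetry.get_state();print(s['time'],s['tool_pos'],s['eef_rot'],s['finger_gap'])
for n in("top","scene"):
    im=optics.capture(n);cv2.imwrite(f"pics/{n}0.png",im)
    c=optics.calibration(n);R=cv2.Rodrigues(np.array(c['rvec']))[0];print(n,c['camera_matrix'],-R.T@np.array(c['tvec']).ravel(),R)
E
```

```text
pics
0.0 [ 0.19985154 -0.45760387  0.23040799] [[ 9.16400931e-01  4.00260602e-01 -8.86111634e-04]
 [ 4.00261581e-01 -9.16398871e-01  1.94303954e-03]
 [-3.43095252e-05 -2.13527969e-03 -9.99997720e-01]] 0.08528267292214994
top [[483.92771793   0.         315.50984182]
 [  0.         483.92771793 239.4491331 ]
 [  0.           0.           1.        ]] [0.44261048 0.10457622 1.01847139] [[-0.02410841 -0.99968568 -0.0068797 ]
 [-0.98250726  0.02496414 -0.18454344]
 [ 0.18465718  0.00231031 -0.98280028]]
scene [[616.20656999   0.         313.00308475]
 [  0.         616.20656999 241.06050129]
 [  0.           0.           1.        ]] [0.20789253 0.83745888 1.14843532] [[-0.8799583  -0.47487265 -0.01301371]
 [-0.36007914  0.68460925 -0.63376115]
 [ 0.30986514 -0.55299742 -0.77341933]]
```

View pics/top0.png

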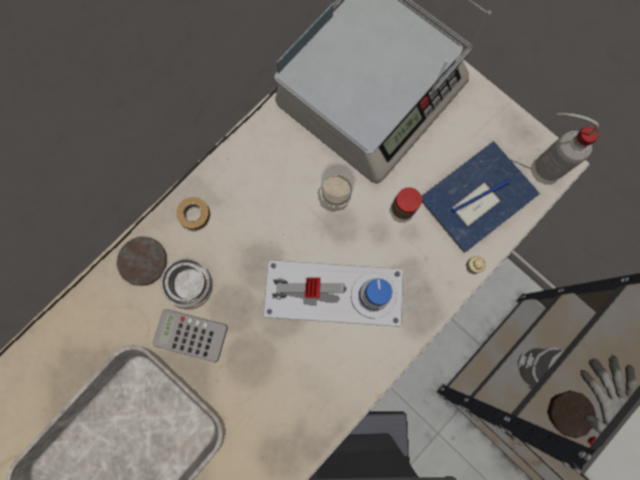

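View pics/scene0.png

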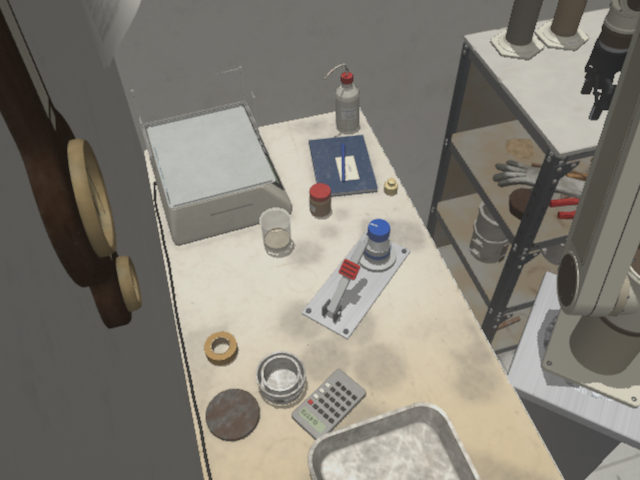

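The top view shows the blue cap at (377,291), the red plate at (313,288) and the base-plate screws at about (272,266), (397,274), (268,311), (392,321). The scene view shows the cap at (379,229) and the raised red plate at (349,269).

```bash
cat > h.py <<'E'
import cv2,numpy as np
def cam(c):
    R=cv2.Rodrigues(np.array(c['rvec'],float))[0];K=np.array(c['camera_matrix']);t=np.array(c['tvec'],float).ravel()
    return K,R,t
def ray(c,p):
    K,R,t=cam(c);d=R.T@np.linalg.inv(K)@np.array([p[0],p[1],1.]);return -R.T@t,d/np.linalg.norm(d)
def onz(c,p,z):
    o,d=ray(c,p);return o+d*(z-o[2])/d[2]
def tri(rs):
    A=sum(np.eye(3)-np.outer(d,d) for o,d in rs);b=sum((np.eye(3)-np.outer(d,d))@o for o,d in rs);return np.linalg.solve(A,b)
def mask(im,col):
    h=cv2.cvtColor(im,cv2.COLOR_BGR2HSV)
    if col=='b': return cv2.inRange(h,(100,150,80),(125,255,255))
    return cv2.inRange(h,(0,150,60),(8,255,255))|cv2.inRange(h,(172,150,60),(180,255,255))
def blob(im,col,box):
    m=mask(im,col);x0,y0,x1,y1=box;w=np.zeros_like(m);w[y0:y1,x0:x1]=m[y0:y1,x0:x1]
    n,l,st,ce=cv2.connectedComponentsWithStats(cv2.morphologyEx(w,cv2.MORPH_CLOSE,np.ones((5,5))));k=1+st[1:,4].argmax();return ce[k],st[k],l==k
E
python3 - <<'E'
from h import *
from station import optics
T=cv2.imread('pics/top0.png');S=cv2.imread('pics/scene0.png');ct=optics.calibration('top');cs=optics.calibration('scene')
bt=blob(T,'b',(355,270,400,312));bs=blob(S,'b',(360,215,395,245))
rt=blob(T,'r',(300,270,330,305));rs=blob(S,'r',(335,255,365,285))
for b in(bt,bs,rt,rs):print(b[0],b[1])
print('cap',tri([ray(ct,bt[0]),ray(cs,bs[0])]),onz(ct,bt[0],.108),onz(cs,bs[0],.1))
print('plate',tri([ray(ct,rt[0]),ray(cs,rs[0])]))
# base plate
g=cv2.cvtColor(T,cv2.COLOR_BGR2HSV)
for p in[(272,266),(397,274),(268,311),(392,321)]:
    x,y=p;w=cv2.cvtColor(T,cv2.COLOR_BGR2GRAY)[y-6:y+7,x-6:x+7].astype(float);w=np.clip(120-w,0,None);yy,xx=np.mgrid[y-6:y+7,x-6:x+7]
    q=((xx*w).sum()/w.sum(),(yy*w).sum()/w.sum());print(q,onz(ct,q,.007))
v=np.hstack([cv2.resize(T[250:335,255:415],None,fx=3.5,fy=3.5,interpolation=3)]);cv2.imwrite('pics/c.png',v)
E
```

```text
[378.04807692 292.67548077] [366 281  25  24 416]
[378.88461538 226.94017094] [369 220  20  15 234]
[312.60833333 287.34166667] [306 278  14  20 240]
[349.2        268.98695652] [340 260  19  19 230]
cap [ 0.51092239 -0.00672211  0.11306703] [ 0.5092439  -0.00799527  0.108     ] [ 0.51683741 -0.01676942  0.1       ]
plate [0.52455383 0.11484986 0.09366288]
(np.float64(272.9342105263158), np.float64(265.3618421052632)) [0.57940166 0.19796566 0.007     ]
(np.float64(396.65181058495824), np.float64(273.65738161559887)) [ 0.55538673 -0.06134385  0.007     ]
(np.float64(268.9548872180451), np.float64(311.109022556391)) [0.48417996 0.2069583  0.007     ]
(np.float64(395.2761904761905), np.float64(320.1111111111111)) [ 0.45947396 -0.05322888  0.007     ]
```

View pics/c.png

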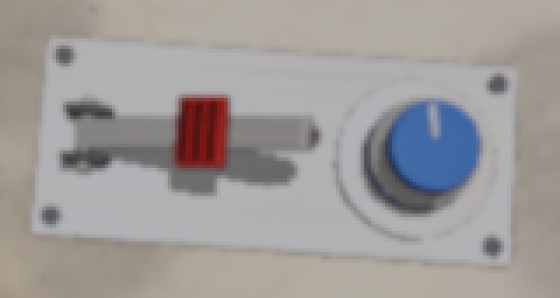

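Request:
play_rows --increments '[{"x":1.9,"y":-1.4,"claw":0},{"x":3.7,"y":-2.8,"claw":0},{"x":3.8,"y":-2.8,"claw":0},{"x":3.8,"y":-2.8,"claw":0},{"x":3.8,"y":-2.8,"claw":0},{"x":3.8,"y":-2.8,"claw":0},{"x":3.8,"y":-2.8,"claw":0},{"x":3.8,"y":-2.8,"claw":0},{"x":3.8,"y":-2.8,"claw":0},{"x":3.8,"y":-2.8,"claw":0},{"x":3.8,"y":-2.8,"claw":0},{"x":3.8,"y":-2.8,"claw":0},{"x":3.8,"y":-2.8,"claw":0},{"x":3.7,"y":-2.8,"claw":0},{"x":1.6,"y":-1.6,"claw":0},{"claw":0}]'

```text
invalid input
```

Run:
```python
from station import telemetry
s=telemetry.get_state();print(s['time'],s['tool_pos'],s['q'],s['eef_rot'])
```

```text
0.1 [ 0.19988135 -0.45767671  0.23049084] [-1.15902789e+00  2.41344558e-01  3.83879886e-03  1.33521021e+00
 -6.74869826e-06  1.57081801e+00] [[ 9.16423147e-01  4.00209965e-01 -7.74483516e-04]
 [ 4.00210714e-01 -9.16421464e-01  1.75648552e-03]
 [-6.79030994e-06 -1.91964058e-03 -9.99998157e-01]]
```

Request:
play_rows --increments '[{"x":1.9,"y":-1.4,"z":0,"rx":0,"ry":0,"rz":0,"claw":0}]'

```text
time: 0.22
tool_pos: [0.2115, -0.4381, 0.2305]
eef_rot: [[0.917, 0.398, -0.001], [0.398, -0.917, 0.001], [-0.0, -0.001, -1.0]]
wrist_force: [0.1, 0.2, -0.2]
finger_gap: 0.0698
grip_force: 0.0
```

Request:
play_rows --increments '[{"x":3.8,"y":-2.8,"z":0,"rx":0,"ry":0,"rz":0,"claw":0},{"x":3.8,"y":-2.8,"z":0,"rx":0,"ry":0,"rz":0,"claw":0},{"x":3.8,"y":-2.8,"z":0,"rx":0,"ry":0,"rz":0,"claw":0},{"x":3.8,"y":-2.8,"z":0,"rx":0,"ry":0,"rz":0,"claw":0},{"x":3.8,"y":-2.8,"z":0,"rx":0,"ry":0,"rz":0,"claw":0},{"x":3.8,"y":-2.8,"z":0,"rx":0,"ry":0,"rz":0,"claw":0},{"x":3.8,"y":-2.8,"z":0,"rx":0,"ry":0,"rz":0,"claw":0},{"x":3.8,"y":-2.8,"z":0,"rx":0,"ry":0,"rz":0,"claw":0},{"x":3.8,"y":-2.8,"z":0,"rx":0,"ry":0,"rz":0,"claw":0},{"x":3.8,"y":-2.8,"z":0,"rx":0,"ry":0,"rz":0,"claw":0},{"x":3.8,"y":-2.8,"z":0,"rx":0,"ry":0,"rz":0,"claw":0},{"x":3.8,"y":-2.8,"z":0,"rx":0,"ry":0,"rz":0,"claw":0},{"x":3.8,"y":-2.8,"z":0,"rx":0,"ry":0,"rz":0,"claw":0},{"x":1.6,"y":-1.6,"z":0,"rx":0,"ry":0,"rz":0,"claw":0},{"x":0,"y":0,"z":0,"rx":0,"ry":0,"rz":0,"claw":0}]'

```text
time: 2.1
tool_pos: [0.5269, 0.1155, 0.2305]
eef_rot: [[0.916, 0.402, -0.002], [0.402, -0.916, -0.001], [-0.002, -0.0, -1.0]]
wrist_force: [-0.7, -0.6, -0.6]
finger_gap: 0.0002
grip_force: 0.0
```

Run:
```python
from station import telemetry,optics
import cv2
s=telemetry.get_state();print(s['time'],s['tool_pos'],s['q'],s['eef_rot'])
im=optics.capture('wrist');cv2.imwrite('pics/w1.png',im);print(optics.calibration('wrist'))
```

```text
2.1 [0.52694978 0.11546242 0.23050616] [ 2.15888575e-01  3.20955058e-01  1.11899300e-01  1.36349380e+00
 -3.25094647e-04  2.94352022e+00] [[ 9.15533158e-01  4.02239155e-01 -1.64289347e-03]
 [ 4.02238559e-01 -9.15534631e-01 -6.93117553e-04]
 [-1.78292489e-03 -2.62629996e-05 -9.99998410e-01]]
{'camera_matrix': array([[376.94123614,   0.        , 326.18030091],
       [  0.        , 376.94123614, 243.14750499],
       [  0.        ,   0.        ,   1.        ]]), 'rvec': array([-2.41401133,  1.58056028,  0.23436911]), 'tvec': array([-0.10555318,  0.46749705,  0.53307512])}
```

View pics/w1.png

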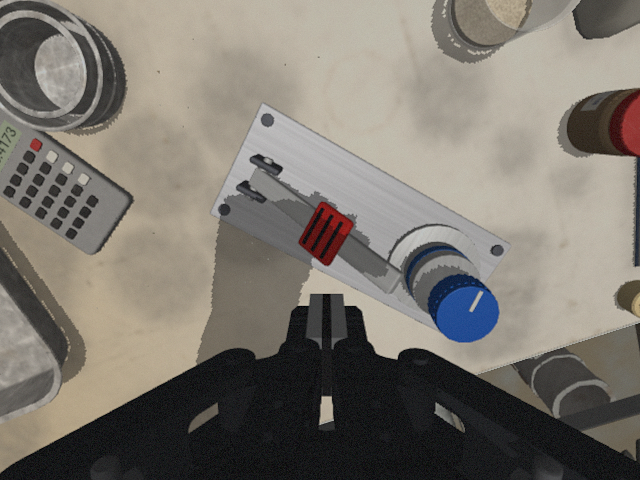

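The wrist view shows the red plate at (326,233), the cap top at (465,310) with its white line, and the screws at (267,120), (224,210) and (497,250). The beaker and jar are well clear.

Run:
```python
from h import *
from station import optics
W=cv2.imread('pics/w1.png');T=cv2.imread('pics/top0.png');S=cv2.imread('pics/scene0.png');cw=optics.calibration('wrist');ct=optics.calibration('top');cs=optics.calibration('scene')
r=blob(W,'r',(290,190,360,275));print(r[0],r[1])
print('plate tw',tri([ray(cw,r[0]),ray(ct,(312.6,287.3))]),'all',tri([ray(cw,r[0]),ray(ct,(312.6,287.3)),ray(cs,(349.2,269))]))
hs=cv2.cvtColor(W,cv2.COLOR_BGR2HSV)
# cap top disc: fit ellipse by hand-bounded bright blue
m=cv2.inRange(hs,(100,150,110),(125,255,255));m[:265]=0;m[:,:425]=0
n,l,st,ce=cv2.connectedComponentsWithStats(m);k=1+st[1:,4].argmax();print(st[k],ce[k])
c=max(cv2.findContours((l==k).astype('u1'),0,1)[0],key=cv2.contourArea);e=cv2.fitEllipse(cv2.convexHull(c));print(e)
print('cap',onz(cw,e[0],.112))
for p in[(267,120),(224,210),(497,250)]:
    x,y=p;g=cv2.cvtColor(W,cv2.COLOR_BGR2GRAY)[y-9:y+10,x-9:x+10].astype(float);w=np.clip(100-g,0,None);yy,xx=np.mgrid[y-9:y+10,x-9:x+10]
    q=((xx*w).sum()/w.sum(),(yy*w).sum()/w.sum());print(q,onz(cw,q,.007))
```

```text
[325.25511247 232.8609407 ] [ 299  202   54   63 1956]
plate tw [0.52357678 0.11433601 0.09460754] all [0.52420415 0.11471616 0.09431864]
[ 437  286   62   56 2571] [466.78879813 314.41501361]
((467.30401611328125, 313.604736328125), (54.09541702270508, 63.89523696899414), 63.515220642089844)
cap [ 0.51266419 -0.01011707  0.112     ]
(np.float64(266.5995575221239), np.float64(119.73008849557522)) [0.57938232 0.19784183 0.007     ]
(np.float64(224.31064540059347), np.float64(209.3419881305638)) [0.48369795 0.20604495 0.007     ]
(np.float64(496.0357846355877), np.float64(249.48982271831912)) [ 0.55526443 -0.06255387  0.007     ]
```

Request:
play_rows --increments '[{"x":0,"y":0,"z":0,"rx":0,"ry":0,"rz":-10,"claw":0},{"x":0,"y":0,"z":0,"rx":0,"ry":0,"rz":-10,"claw":0},{"x":0,"y":0,"z":0,"rx":0,"ry":0,"rz":-10,"claw":0},{"x":0,"y":0,"z":0,"rx":0,"ry":0,"rz":-10,"claw":0},{"x":0,"y":0,"z":0,"rx":0,"ry":0,"rz":-10,"claw":0},{"x":0,"y":0,"z":0,"rx":0,"ry":0,"rz":-10,"claw":0},{"x":0,"y":0,"z":0,"rx":0,"ry":0,"rz":-10,"claw":0},{"x":0,"y":0,"z":0,"rx":0,"ry":0,"rz":-10,"claw":0},{"x":0,"y":0,"z":0,"rx":0,"ry":0,"rz":-10,"claw":0},{"x":0,"y":0,"z":0,"rx":0,"ry":0,"rz":-10,"claw":0},{"x":0,"y":0,"z":0,"rx":0,"ry":0,"rz":-10,"claw":0},{"x":0,"y":0,"z":0,"rx":0,"ry":0,"rz":-9,"claw":0},{"x":0,"y":0,"z":0,"rx":0,"ry":0,"rz":0,"claw":0}]'

```text
time: 3.78
tool_pos: [0.5266, 0.113, 0.2316]
eef_rot: [[-0.792, 0.611, -0.0], [0.611, 0.792, -0.0], [-0.0, -0.0, -1.0]]
wrist_force: [0.4, 0.4, 0.8]
finger_gap: 0.0001
grip_force: 0.0
```

Request:
play_rows --increments '[{"x":0.3,"y":-0.1,"z":3,"rx":0,"ry":0,"rz":0,"claw":0},{"x":0,"y":0,"z":4,"rx":0,"ry":0,"rz":0,"claw":0},{"x":0,"y":0,"z":3.5,"rx":0,"ry":0,"rz":0,"claw":0},{"x":0,"y":0,"z":2,"rx":0,"ry":0,"rz":0,"claw":0},{"x":0,"y":0,"z":0.8,"rx":0,"ry":0,"rz":0,"claw":0},{"x":0,"y":0,"z":0.4,"rx":0,"ry":0,"rz":0,"claw":0},{"x":-0.16,"y":-0.26,"z":0.37,"rx":0,"ry":0,"rz":0,"claw":0},{"x":-0.17,"y":-0.26,"z":0.37,"rx":0,"ry":0,"rz":0,"claw":0},{"x":-0.14,"y":-0.22,"z":0.4,"rx":0,"ry":0,"rz":0,"claw":0},{"x":-0.14,"y":-0.22,"z":0.4,"rx":0,"ry":0,"rz":0,"claw":0}]'

```text
time: 5.03
tool_pos: [0.5235, 0.1042, 0.0789]
eef_rot: [[-0.794, 0.607, 0.001], [0.607, 0.794, 0.0], [-0.0, 0.001, -1.0]]
wrist_force: [0.3, 1.2, 1.0]
finger_gap: -0.0002
grip_force: 0.5
```

Request:
play_rows --increments '[{"x":-0.12,"y":-0.19,"z":0.42,"rx":0,"ry":0,"rz":0,"claw":0},{"x":-0.12,"y":-0.19,"z":0.43,"rx":0,"ry":0,"rz":0,"claw":0},{"x":-0.1,"y":-0.15,"z":0.43,"rx":0,"ry":0,"rz":0,"claw":0},{"x":-0.1,"y":-0.15,"z":0.44,"rx":0,"ry":0,"rz":0,"claw":0},{"x":-0.07,"y":-0.12,"z":0.45,"rx":0,"ry":0,"rz":0,"claw":0},{"x":-0.07,"y":-0.12,"z":0.46,"rx":0,"ry":0,"rz":0,"claw":0},{"x":-0.05,"y":-0.08,"z":0.46,"rx":0,"ry":0,"rz":0,"claw":0},{"x":-0.05,"y":-0.08,"z":0.4,"rx":0,"ry":0,"rz":0,"claw":0}]'

```text
time: 6.02
tool_pos: [0.522, 0.0915, 0.0437]
eef_rot: [[-0.794, 0.607, -0.0], [0.607, 0.794, -0.0], [0.0, -0.0, -1.0]]
wrist_force: [0.0, 0.1, 1.5]
finger_gap: 0.0004
grip_force: 0.5
```

Press gently until a firm reaction force shows.

Request:
play_rows --increments '[{"x":0,"y":0,"z":0.15,"rx":0,"ry":0,"rz":0,"claw":0},{"x":0,"y":0,"z":0.15,"rx":0,"ry":0,"rz":0,"claw":0},{"x":0,"y":0,"z":0,"rx":0,"ry":0,"rz":0,"claw":0}]'

```text
time: 6.4
tool_pos: [0.522, 0.0913, 0.0429]
eef_rot: [[-0.794, 0.608, 0.001], [0.608, 0.794, -0.0], [-0.001, 0.0, -1.0]]
wrist_force: [-5.0, -0.6, 13.4]
finger_gap: 0.0002
grip_force: 7.0
```

Request:
play_rows --increments '[{"x":0,"y":0,"z":-1,"rx":0,"ry":0,"rz":0,"claw":0},{"x":0,"y":0,"z":-3,"rx":0,"ry":0,"rz":0,"claw":0},{"x":0,"y":0,"z":-4,"rx":0,"ry":0,"rz":0,"claw":0},{"x":0,"y":0,"z":-4,"rx":0,"ry":0,"rz":0,"claw":0},{"x":0,"y":0,"z":-3,"rx":0,"ry":0,"rz":0,"claw":0.5},{"x":-1,"y":-1.63,"z":-1,"rx":0,"ry":0,"rz":0,"claw":1},{"x":-2,"y":-3.3,"z":0,"rx":0,"ry":0,"rz":0,"claw":1},{"x":-1.6,"y":-2.6,"z":0,"rx":0,"ry":0,"rz":0,"claw":1},{"x":-0.74,"y":-1.1,"z":0,"rx":0,"ry":0,"rz":0,"claw":1},{"x":0,"y":0,"z":0,"rx":0,"ry":0,"rz":0,"claw":1},{"x":0,"y":0,"z":0,"rx":0,"ry":0,"rz":0,"claw":1}]'

```text
time: 7.78
tool_pos: [0.512, -0.0089, 0.2006]
eef_rot: [[-0.795, 0.607, -0.001], [0.607, 0.795, 0.0], [0.001, -0.0, -1.0]]
wrist_force: [0.1, -0.1, 0.4]
finger_gap: 0.0855
grip_force: 0.0
```

Run:
```python
from h import *
from station import telemetry,optics
s=telemetry.get_state();print(s['time'],s['tool_pos'],s['q'],s['finger_gap'])
cw=optics.calibration('wrist');W=optics.capture('wrist');S=optics.capture('scene')
cv2.imwrite('pics/w2.png',np.hstack([cv2.resize(W,(480,360)),cv2.resize(S[180:360,280:440],(320,360))]))
r=blob(S,'r',(325,240,375,300));print(r[0],onz(optics.calibration('scene'),r[0],.043))
m=cv2.inRange(cv2.cvtColor(W,cv2.COLOR_BGR2HSV),(100,150,110),(125,255,255))
n,l,st,ce=cv2.connectedComponentsWithStats(m);k=1+st[1:,4].argmax();print(st[k])
c=max(cv2.findContours((l==k).astype('u1'),0,1)[0],key=cv2.contourArea);e=cv2.fitEllipse(cv2.convexHull(c));print(e,onz(cw,e[0],.112))
```

```text
7.775 [ 0.51198009 -0.00893542  0.20061432] [-1.76927006e-02  2.80166840e-01 -2.30976087e-02  1.26821215e+00
  4.07960704e-04  6.34682330e-01] 0.08550679777885067
[354.1625  277.13125] [0.52125948 0.09543791 0.043     ]
[ 290  251   73   33 1082]
((326.0188293457031, 250.13662719726562), (66.94718170166016, 72.50863647460938), 89.44790649414062) [ 0.51270569 -0.00964403  0.112     ]
```

View pics/w2.png

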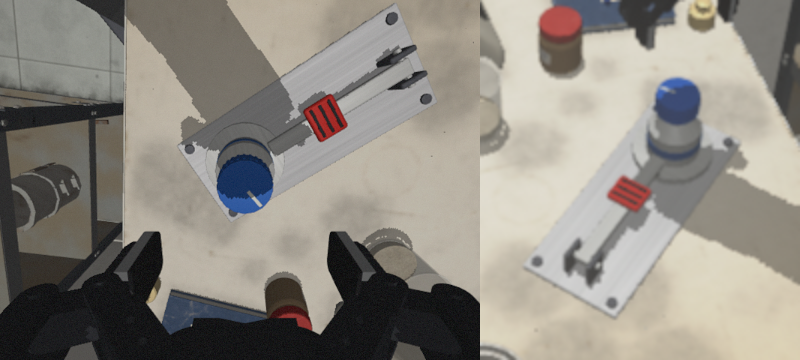

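The wrist half shows the clamp bar lying flat with its foot on the flange, red plate at (325,117), and the cap at (245,185). I'll check the plate height by triangulation.

Run:
```python
from h import *
from station import optics
cw=optics.calibration('wrist');cs=optics.calibration('scene');ct=optics.calibration('top')
P=cv2.imread('pics/w2.png');r=blob(P,'r',(300,90,350,145));q=r[0]*4/3+1/6
T=optics.capture('top');t=blob(T,'r',(290,270,345,310));print(t[0],t[1])
a=ray(cw,q);b=ray(cs,(354.16,277.13));d=ray(ct,t[0])
print(q,tri([a,b]),tri([a,d]),tri([b,d]),onz(cw,q,.043),onz(ct,t[0],.043))
```

```text
[325.16153846 290.79230769] [318 282  15  19 260]
[433.54315353 156.93347165] [0.52261272 0.09149639 0.03708669] [0.52025954 0.08997796 0.04569505] [0.52213981 0.09025219 0.03572593] [0.52095355 0.09040016 0.043     ] [0.52038949 0.09000102 0.043     ]
```

Request:
play_rows --increments '[{"x":-0.08,"y":0,"z":2.5,"rx":0,"ry":0,"rz":0,"claw":1},{"x":0,"y":0,"z":4,"rx":0,"ry":0,"rz":0,"claw":1},{"x":0,"y":0,"z":3.4,"rx":0,"ry":0,"rz":0,"claw":1},{"x":0,"y":0,"z":1.6,"rx":0,"ry":0,"rz":0,"claw":1},{"x":0,"y":0,"z":0.8,"rx":0,"ry":0,"rz":0,"claw":1},{"x":0,"y":0,"z":0,"rx":0,"ry":0,"rz":0,"claw":0.7},{"x":0,"y":0,"z":0,"rx":0,"ry":0,"rz":0,"claw":0.3},{"x":0,"y":0,"z":0,"rx":0,"ry":0,"rz":0,"claw":0.3},{"x":0,"y":0,"z":0,"rx":0,"ry":0,"rz":0,"claw":0.3},{"x":0,"y":0,"z":0,"rx":0,"ry":0,"rz":0,"claw":0.3}]' --grip_force 45

```text
time: 9.18
tool_pos: [0.5137, -0.0098, 0.0793]
eef_rot: [[-0.794, 0.607, 0.003], [0.607, 0.794, 0.0], [-0.002, 0.002, -1.0]]
wrist_force: [-0.4, 1.5, 6.0]
finger_gap: 0.0484
grip_force: 46.8
```

Request:
play_rows --increments '[{"x":0,"y":0,"z":-0.15,"rx":0,"ry":0,"rz":0,"claw":0.3},{"x":0,"y":0,"z":0,"rx":0,"ry":0,"rz":-3,"claw":0.3},{"x":0,"y":0,"z":0,"rx":0,"ry":0,"rz":-3,"claw":0.3},{"x":0,"y":0,"z":0,"rx":0,"ry":0,"rz":-3,"claw":0.3},{"x":0,"y":0,"z":0,"rx":0,"ry":0,"rz":-3,"claw":0.3},{"x":0,"y":0,"z":0,"rx":0,"ry":0,"rz":-2,"claw":0.3},{"x":0,"y":0,"z":0,"rx":0,"ry":0,"rz":0,"claw":0.3}]'

```text
time: 10.05
tool_pos: [0.5125, -0.01, 0.0793]
eef_rot: [[-0.918, 0.398, -0.0], [0.398, 0.918, -0.0], [0.0, -0.0, -1.0]]
wrist_force: [-0.6, -0.3, 0.4]
finger_gap: 0.0484
grip_force: 46.4
```

```bash
cat > st.py <<'E'
from station import telemetry
import numpy as np
s=telemetry.get_state();R=np.array(s['eef_rot']);print(s['time'],s['tool_pos'],'yaw',np.degrees(np.arctan2(R[1,0],R[0,0])),'q6',s['q'][5],'F',s['wrist_force'],'T',s['wrist_torque'],'eff6',s['effort'][5],s['finger_gap'])
E
python3 st.py
```

```text
10.05 [ 0.51247395 -0.00999338  0.07933945] yaw 156.5702164118818 q6 0.38947710537852653 F [-0.58246386 -0.34401214  0.41061999] T [-2.82046202e-02  4.56232506e-02 -5.09873031e-05] eff6 -0.07265384076163173 0.04838022376182295
```

Request:
play_rows --increments '[{"x":0,"y":0,"z":0,"rx":0,"ry":0,"rz":-3,"claw":0.3},{"x":0,"y":0,"z":0,"rx":0,"ry":0,"rz":-3,"claw":0.3},{"x":0,"y":0,"z":0,"rx":0,"ry":0,"rz":-3,"claw":0.3},{"x":0,"y":0,"z":0,"rx":0,"ry":0,"rz":-2,"claw":0.3},{"x":0,"y":0,"z":0,"rx":0,"ry":0,"rz":0,"claw":0.3}]'

```text
time: 10.68
tool_pos: [0.5127, -0.0099, 0.0794]
eef_rot: [[-0.977, 0.215, -0.0], [0.215, 0.977, 0.0], [0.0, 0.0, -1.0]]
wrist_force: [-0.0, 0.4, -1.0]
finger_gap: 0.0483
grip_force: 46.4
```

```bash
python3 st.py
```

```text
10.675 [ 0.51268986 -0.00988737  0.07938337] yaw 167.5683661122312 q6 0.19767057906748645 F [-0.03086253  0.4139422  -1.03292745] T [0.01768902 0.02733362 0.00083655] eff6 -0.06916477577760816 0.04832045740562899
```

Already turned 25° with no torque, so this is the right direction. I'll go on to 75°.

Request:
play_rows --increments '[{"x":0,"y":0,"z":0,"rx":0,"ry":0,"rz":-5,"claw":0.3},{"x":0,"y":0,"z":0,"rx":0,"ry":0,"rz":-5,"claw":0.3},{"x":0,"y":0,"z":0,"rx":0,"ry":0,"rz":-5,"claw":0.3},{"x":0,"y":0,"z":0,"rx":0,"ry":0,"rz":-5,"claw":0.3},{"x":0,"y":0,"z":0,"rx":0,"ry":0,"rz":-5,"claw":0.3},{"x":0,"y":0,"z":0,"rx":0,"ry":0,"rz":-5,"claw":0.3},{"x":0,"y":0,"z":0,"rx":0,"ry":0,"rz":-5,"claw":0.3},{"x":0,"y":0,"z":0,"rx":0,"ry":0,"rz":-5,"claw":0.3},{"x":0,"y":0,"z":0,"rx":0,"ry":0,"rz":-5,"claw":0.3},{"x":0,"y":0,"z":0,"rx":0,"ry":0,"rz":-5,"claw":0.3},{"x":0,"y":0,"z":0,"rx":0,"ry":0,"rz":0,"claw":0.3}]'

```text
time: 12.05
tool_pos: [0.5127, -0.0099, 0.0795]
eef_rot: [[-0.793, -0.609, -0.0], [-0.609, 0.793, 0.0], [0.0, 0.0, -1.0]]
wrist_force: [0.0, 0.1, -1.0]
finger_gap: 0.0483
grip_force: 46.4
```

```bash
python3 st.py
python3 - <<'E'
from h import *
from station import optics
S=optics.capture('scene');W=optics.capture('wrist');cv2.imwrite('pics/w3.png',np.hstack([cv2.resize(W,(480,360)),cv2.resize(S[180:360,280:440],(320,360))]))
E
```

```text
12.05 [ 0.51267796 -0.00987736  0.07945553] yaw -142.4918831235882 q6 -0.6739214930080502 F [ 0.04266272  0.13931946 -1.04146062] T [-0.02508167  0.07383237 -0.01176265] eff6 -0.17404519021511078 0.048279778556199214
```

View pics/w3.png

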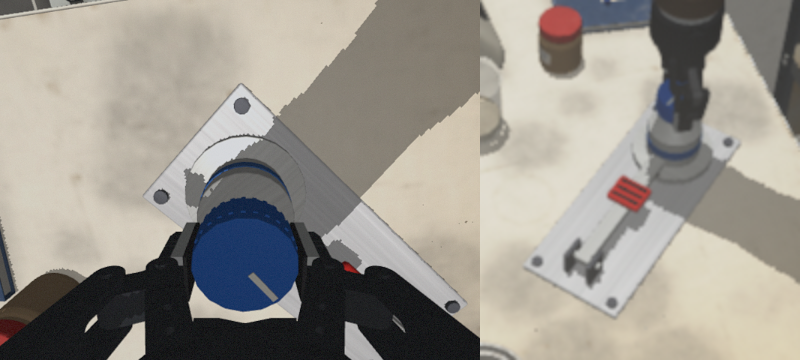

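The white line keeps its direction relative to the gripper (lower right, about (262,288)), so the cap turned with it and the clamp is still down. Now the lift.

Request:
play_rows --increments '[{"x":0,"y":0,"z":-0.3,"rx":0,"ry":0,"rz":0,"claw":0.3},{"x":0,"y":0,"z":-0.3,"rx":0,"ry":0,"rz":0,"claw":0.3},{"x":0,"y":0,"z":-0.3,"rx":0,"ry":0,"rz":0,"claw":0.3},{"x":0,"y":0,"z":0,"rx":0,"ry":0,"rz":0,"claw":0.3}]'

```text
time: 12.65
tool_pos: [0.513, -0.0099, 0.0889]
eef_rot: [[-0.792, -0.61, 0.001], [-0.61, 0.792, -0.0], [-0.001, -0.001, -1.0]]
wrist_force: [0.4, 0.3, -0.0]
finger_gap: 0.0482
grip_force: 46.4
```

Request:
play_rows --increments '[{"x":0,"y":0,"z":-1,"rx":0,"ry":0,"rz":0,"claw":0.3},{"x":0,"y":0,"z":-1.5,"rx":0,"ry":0,"rz":0,"claw":0.3},{"x":0,"y":0,"z":-1.5,"rx":0,"ry":0,"rz":0,"claw":0.3},{"x":0,"y":0,"z":-1.5,"rx":0,"ry":0,"rz":0,"claw":0.3},{"x":0,"y":0,"z":-1.5,"rx":0,"ry":0,"rz":0,"claw":0.3},{"x":0,"y":0,"z":-1.5,"rx":0,"ry":0,"rz":0,"claw":0.3},{"x":0,"y":0,"z":-0.5,"rx":0,"ry":0,"rz":0,"claw":0.3},{"x":0,"y":0,"z":0,"rx":0,"ry":0,"rz":0,"claw":0.3},{"x":0,"y":0,"z":0,"rx":0,"ry":0,"rz":0,"claw":0.3},{"x":0,"y":0,"z":0,"rx":0,"ry":0,"rz":0,"claw":0.3},{"x":0,"y":0,"z":0,"rx":0,"ry":0,"rz":0,"claw":0.3}]'

```text
time: 14.02
tool_pos: [0.5124, -0.0099, 0.1781]
eef_rot: [[-0.792, -0.61, -0.001], [-0.61, 0.792, 0.0], [0.001, 0.001, -1.0]]
wrist_force: [0.6, -0.3, -0.2]
finger_gap: 0.0481
grip_force: 46.7
```

```bash
python3 st.py
python3 - <<'E'
from h import *
from station import optics
S=optics.capture('scene');W=optics.capture('wrist');cv2.imwrite('pics/w4.png',np.hstack([cv2.resize(W,(480,360)),cv2.resize(S[160:360,280:440],(320,400))[:360]]))
r=blob(S,'r',(325,240,375,300));print(r[0])
E
```

```text
14.025 [ 0.51244763 -0.00988661  0.17806708] yaw -142.40610887407522 q6 -0.6754357699513794 F [ 0.60678628 -0.26738254 -0.23352351] T [ 0.05315289 -0.03339285 -0.01150787] eff6 2.678591854987644e-06 0.04809769773376824
[354.1625  277.13125]
```

View pics/w4.png

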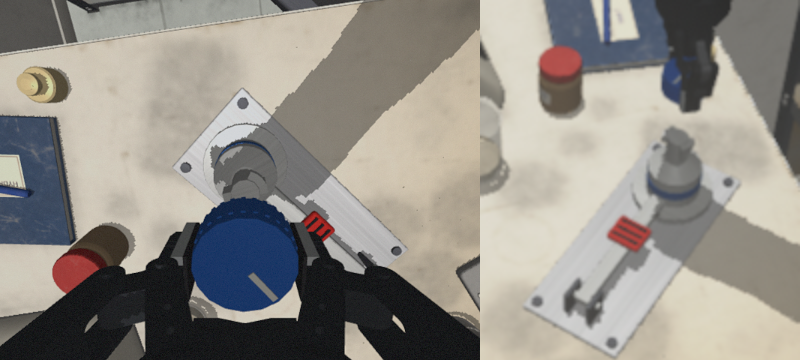

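The cap is off and held level about 7.7 cm above the mouth (cap at (245,255) in the wrist half). The bare neck shows at (678,145), and the clamp plate's pixel position has not changed.

```bash
python3 -c "
from station import manip
print(manip.close_job())"
```

```text
the job is handed in; nothing more can be done
None
```

The clamp is pressed fully down, and the cap came off with a 75° anticlockwise turn (seen from above); the gripper still holds it level about 7.7 cm above the pot mouth, and the job was handed in at about 14 s.

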